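# Open the coffee grinder for cleaning

## Robot

A 6-joint arm with a two-finger parallel gripper is mounted at the origin on a cart in front of the work surface, level with it; the furniture and walls round the work are solid. World frame = base frame: x ahead of the robot, y to its left, z up, the work surface at z = 0. Lengths are in mm, angles in rad, forces in N, time in s.
With the tool pointing down it reaches from about 275 to 975 mm from the base axis. Payload 8.4 kg.
Tool frame: the origin (TCP) lies at the very end of the fingers, on their centre line; the grasp point (between the pads) lies 19 mm behind it (grip_point_offset is the z of the grasp point in the tool frame, in mm); z points along the fingers, y is the line along which they close (so a half turn about z gives the same grasp; the last joint's range is limited). The gripper opens to 92 mm and grips with 3 to 60 N. Pads are 20 mm wide; open, the fingers measure 128 mm over their backs; the gripper's body (75 mm by 189 mm) begins 69 mm behind the grasp point.
Start: joints at [1.15, 0.353, 1.633, -0, 1.155, -0.002], TCP at [254.164, 570.989, 214.583] pointing down, gripper open.
Joint ranges: [-2.63, 2.63], [-0.92, 2.1], [0.06, 2.66], [-1.3, 4.44], [0, 2.69], [-3.02, 3.02]. Speed limits (rad/s): [2.22, 2.22, 2.79, 3.14, 3.14, 3.14].

## Interface

Orientations are given as a unit quaternion [x, y, z, w].
In Python, from bench import sense, camera, hand_in, grip_point_offset gives the robot as it stands.
- The arm moves only by the tool send_rows, never from a script. Its argument "plan" is a list of rows, each a list of 7 numbers: the closure, from -1 (fully open) to 1 (shut), then the shift along the tool's x, y, z in m, then the turn, a rotation vector about the tool's x, y, z in rad. In form: [[hand, x, y, z, ax, ay, az], ...]. A call has 1 to 12 rows; each row is the pose to reach, as a shift and turn from the pose commanded when the call began, along the tool's axes at that moment; what a row does not reach only later rows make up. A row lasts 1/8 s, in which the tool goes at most 62.5 mm and 10.7 degrees, less where a joint would pass 70% of its speed; a pose out of reach is approached as far as the arm can. A call with a gripper value outside its range is refused whole. The fingers move at their own pace and stop on an object; the grip force is fixed at half the most. Time passes only in rows, so rows that repeat a pose let the fingers close. It gives the time, the measured TCP pose, the force, the opening and the grip force at its end, in the units of the state.
- sense(): the state, without advancing time (a new reading comes with each control period).
- camera(name): name is "scene" or "top" or "wrist"; returns a dict with "img" (400x640x3 uint8, blue, green, red), "mtx" (3x3 intrinsics, pixels), "dist" ([k1, k2, p1, p2, k3] as OpenCV has them; the pictures are not rectified), "cam_to_world" (4x4, takes a point from camera to world coordinates); the wrist camera has in their place "tool_from_camera" (4x4, takes a point from camera to tool coordinates, whose origin is the TCP and whose axes are the flange's). Camera axes: x right, y down, z forward; pixel columns grow to the right and rows downward; lengths in mm; the calibration is good to about 2 mm. A picture is of the moment at which its call begins: read the wrist's pose just before it. There is no depth.
- hand_in(): hands the job in; it is judged then, once.
The state is a dict: "clock": time; "joints": joint angles; "joint_vel": joint speeds; "tau": joint torques, N m; "ee_pos": TCP position; "tcp_rot": TCP orientation; "ft_force": force on the tool from outside, world axes, zero at the start; "torque": the same for the moment, N m; "grip_width": opening from 0.0 (shut) to 1.0 (fully open); "grasp_force": force on a finger pad.
Only numpy, scipy, OpenCV 4.12 (cv2) and the standard library are available. Lean on these libraries where they do the work, as an engineer would, in place of code of your own. Each camera call takes 0.05 s, during which the arm holds its last target. There are 200 camera calls.

## Task

Get the coffee grinder ready for brushing out: first put the lid on the clean grounds cup, seated level in its rim, and let it go, so that no stale crumbs drop in. Then undo the burr cap on top of the grinder - nobody remembers which way its bayonet turns, so try both - lift it off and finish still holding it in the gripper, upright and clear above the throat; do not put it down. Leave the cup where it stands, and the mugs and brush alone.

Things in the scene. Friction and masses are not known exactly. Their poses are not given: they have to be found in the camera images.
- grinder: Burr coffee grinder, hopper off, standing firm (it cannot slide or turn). Flat black deck 150 mm above the worktop, 122 mm wide (y), reaching from 51 mm in front (-x) to 119 mm behind the throat axis; tray and spout in front, to x = -141 mm, lie lower than the deck. Origin: on the vertical throat axis at worktop height; x to the grinder's back, z up.
- cap_grip (a point): Burr cap (loose, 0.11-0.22 kg), locked in the throat at the start: round ribbed black grip, 55 mm diameter, 33 mm tall, on a steel flange disc of 78 mm diameter, 3 mm thick, underside 1.5 mm above the deck. This point: on the cap's axis, 15.5 mm above the disc's top, 170 mm above the worktop while locked. z up; x within 4 degrees of the grinder's x while locked.
- cap_burr (a point): Lower end of the cap's burr plug (46 mm diameter), on its axis, 44 mm below cap_grip and 24 mm below the deck while locked. Two-lug bayonet over a sprung seal (about 10 N, light drag): the wrong way it meets a hard stop within 12 degrees; the right way it runs 65-74 degrees to a stop and then lifts straight out (let go there, it springs up about 5 mm). The hand varies and cannot be seen.
- cup_rim (a point): Grounds cup (loose, steel, 0.32 kg): round, straight-sided, outer diameter 70 mm, 65 mm tall, wall 3 mm, open at the top and empty. This point is the centre of its mouth at rim height, 65 mm above its underside; z up.
- lid_knob (a point): The cup's lid (loose, 0.06-0.13 kg), right way up on the worktop: black disc, 75 mm diameter, 4 mm thick, over a locating plug, 58 mm diameter, 5 mm deep, that drops into the cup's 64 mm mouth; black knob, 20 mm diameter, 24 mm tall above the disc. This point: on the axis, 20 mm above the plug's underside, 15 mm above the disc's underside (so 15 mm above the rim when seated); z up.
- mug_a: Purple and white mug, 84 mm wide, 105 mm tall, standing loose to the right behind; origin at the centre of its underside. Bystander.
- mug_b: Second mug of the same kind, farther to the right. Bystander.
- brush: Small cleaning brush, 160 mm long, lying loose on the worktop at the right; origin under its middle. Bystander.

How it is judged:
By the outcome, as a careful person would: the job done as asked, in the order asked, and still so for the second after the job is handed in, while the arm keeps its last pose, push and grip.
It also fails if it takes over 61 s, if anything falls off the work surface, if the arm or the gripper's body presses on something with over 40 N, if the wrist force passes 120 N, or if a joint passes its speed limit or range.

## Working session

There is one attempt and no reset: what is moved stays moved. The work goes in short steps, Python scripts to look and compute and a tool call to move; the robot and the scene stay as the last step left them, time stands still between calls to the robot, and variables do not carry over. Pictures are saved under pics/ and viewed, at most 10 in all, crops included, and the job is handed in when it is done.

Besides the shell and the picture viewer there is one more tool, called after "Call:" in YAML: its name, and indented under it one key for each argument. send_rows: Moves the arm, as the interface text tells. Its arguments: {"type":"object","properties":{"plan":{"type":"array","items":{"type":"array","items":{"type":"number"}}}},"required":["plan"]}

```bash
mkdir -p pics; python3 - <<'E'
from bench import *
import cv2,numpy as np
s=sense();print(s,grip_point_offset)
ims=[]
for n in("scene","top","wrist"):
    c=camera(n);np.savez("/tmp/"+n,**c);ims.append(c["img"])
    print(n,[ (k,np.round(v,3).tolist()) for k,v in c.items() if k!="img"])
cv2.imwrite("pics/scene.png",ims[0]);cv2.imwrite("pics/top.png",ims[1]);cv2.imwrite("pics/wrist.png",ims[2])
E
```

```text
{'clock': 0.0, 'joints': array([ 1.14959622e+00,  3.53659987e-01,  1.63412123e+00,  1.81569096e-05,
        1.15524171e+00, -2.38149152e-03]), 'joint_vel': array([ 0.00074919,  0.00145597, -0.00057957, -0.00059689,  0.00058227,
       -0.00179158]), 'tau': array([-2.32161234e-03, -5.93837643e+01, -3.34202242e+01,  6.96276524e-02,
        2.35472264e-02, -1.56692067e-04]), 'ee_pos': array([253.95243337, 570.52533918, 213.86184722]), 'tcp_rot': array([ 2.07885687e-01,  9.78152866e-01, -6.97412614e-04, -1.58447348e-04]), 'ft_force': array([ 0.31312576,  0.69562471, -0.18409625]), 'torque': array([ 0.02149141,  0.01953679, -0.02439823]), 'grasp_force': 0.0, 'grip_width': 0.9983722566297948} -18.700000000000003
scene [('mtx', [[374.762, 0.0, 325.007], [0.0, 374.762, 199.205], [0.0, 0.0, 1.0]]), ('dist', [-0.023, 0.0, 0.0, 0.0, 0.0]), ('cam_to_world', [[0.801, -0.4, 0.446, -39.373], [-0.599, -0.54, 0.592, -781.309], [0.004, -0.741, -0.672, 984.958], [0.0, 0.0, 0.0, 1.0]])]
top [('mtx', [[450.409, 0.0, 312.078], [0.0, 450.409, 201.776], [0.0, 0.0, 1.0]]), ('dist', [-0.04, 0.0, 0.0, 0.0, 0.0]), ('cam_to_world', [[0.0, -0.993, 0.114, 390.255], [-1.0, -0.003, -0.019, -3.581], [0.019, -0.114, -0.993, 1335.571], [0.0, 0.0, 0.0, 1.0]])]
wrist [('mtx', [[321.347, 0.0, 315.987], [0.0, 321.347, 197.702], [0.0, 0.0, 1.0]]), ('dist', [0.018, 0.0, 0.0, 0.0, 0.0]), ('tool_from_camera', [[0.001, -0.96, -0.279, 78.113], [1.0, 0.001, 0.001, -0.119], [-0.001, -0.279, 0.96, -170.219], [0.0, 0.0, 0.0, 1.0]])]
```

View pics/top.png

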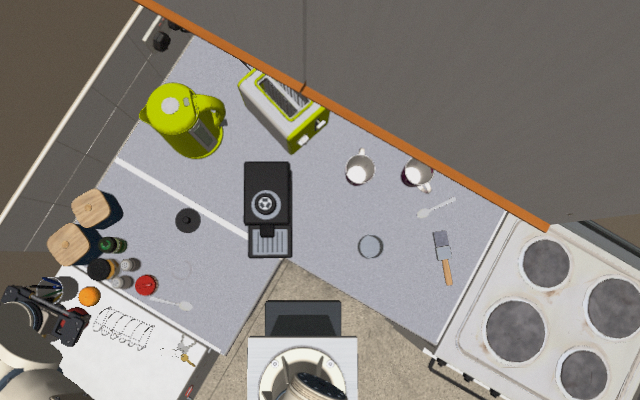

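View pics/scene.png

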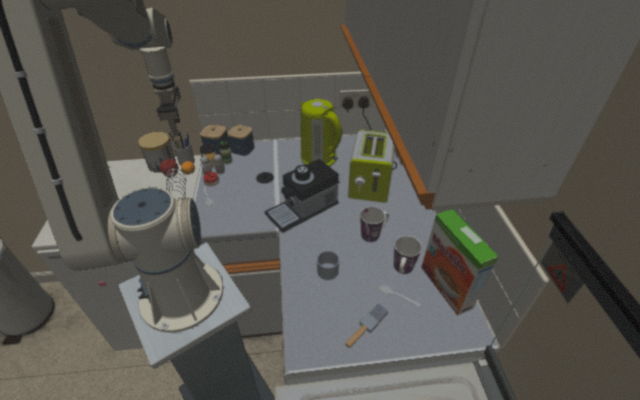

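The top view shows the lid at about (187,220), the cap on the grinder at (265,203) and the cup rim at (370,246). The mugs and brush are to the right. Next I'll measure these.

```bash
cat > h.py <<'E'
import numpy as np,cv2
from scipy.spatial.transform import Rotation as R
def ray(c,px,T=None):
    T=c["cam_to_world"] if T is None else T
    u=cv2.undistortPoints(np.array([[px]],float),c["mtx"],c["dist"])[0,0]
    return T[:3,3],T[:3,:3]@np.array([u[0],u[1],1])
def hit(c,px,z,T=None):
    o,d=ray(c,px,T);return (o+d*(z-o[2])/d[2])
def proj(c,P,T=None):
    T=c["cam_to_world"] if T is None else T
    i=np.linalg.inv(T);return cv2.projectPoints(np.atleast_2d(np.array(P,float)),cv2.Rodrigues(i[:3,:3])[0],i[:3,3],c["mtx"],c["dist"])[0][:,0]
def wristT(c,s):
    T=np.eye(4);T[:3,:3]=R.from_quat(s["tcp_rot"]).as_matrix();T[:3,3]=s["ee_pos"];return T@c["tool_from_camera"]
def totool(s,P): # world pt -> tool shift (m) for TCP
    return R.from_quat(s["tcp_rot"]).inv().apply(np.array(P)-s["ee_pos"])/1000
E
python3 - <<'E'
from h import *
c=dict(np.load("/tmp/top.npz"));im=c["img"];g=im.max(2)
def comp(mask,x0,y0,x1,y1):
    m=np.zeros(mask.shape,np.uint8);m[y0:y1,x0:x1]=mask[y0:y1,x0:x1]*255
    cs=cv2.findContours(m,cv2.RETR_EXTERNAL,cv2.CHAIN_APPROX_NONE)[0];return max(cs,key=cv2.contourArea)
k=comp(g<70,165,200,212,240);(e)=cv2.fitEllipse(k);print("lid",e,hit(c,e[0],8))
k=comp(g<75,235,155,298,262);r=cv2.minAreaRect(k);print("grinder",r);
print([hit(c,p,150).round(1) for p in cv2.boxPoints(r)])
cv2.imwrite("pics/crop.png",cv2.resize(np.hstack([im[150:270,230:310],im[215:275,340:400].repeat(2,0).repeat(2,1),im[195:245,160:215].repeat(2,0).repeat(2,1)[:100].copy() if 0 else cv2.resize(im[190:250,160:220],(120,120))]),None,fx=2.5,fy=2.5,interpolation=2))
bg=im[215:275,340:400]
gc=cv2.Canny(im,60,150)
for p in((370,245),):print("cup",hit(c,p,65))
print("cap",hit(c,(265,203.5),187))
E
```

```text
lid ((187.4044952392578, 220.30345153808594), (22.84745979309082, 23.634119033813477), 55.76896286010742) [486.52016843 339.04036933   8.        ]
grinder ((267.5, 209.49996948242188), (46.99999237060547, 94.99998474121094), -0.0)
[array([380.6, 151.8, 150. ]), array([632.7, 156.2, 150. ]), array([633.1,  30.7, 150. ]), array([380.8,  29.2, 150. ])]
cup [ 413.66230179 -190.72666066   65.        ]
cap [517.14645354  95.53733699 187.        ]
```

View pics/crop.png

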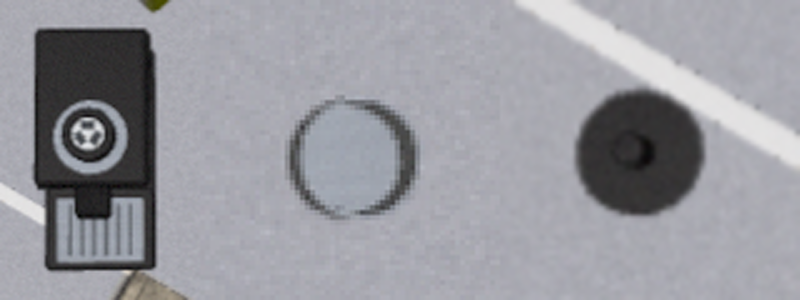

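The crop shows the grinder nearly square to the axes, with the cup and the lid's knob both clear. I'll move above the lid.

Call:
send_rows:
  plan:
    - [-1,-0.15,-0.06,0.02,0,0,0]
    - [-1,-0.306,-0.118,0.05,0,0,0]
    - [-1,-0.306,-0.118,0.07,0,0,0]
    - [-1,-0.306,-0.118,0.07,0,0,0]
    - [-1,-0.306,-0.118,0.07,0,0,0]
    - [-1,-0.306,-0.118,0.07,0,0,0]
    - [-1,-0.306,-0.118,0.07,0,0,0]
    - [-1,-0.306,-0.118,0.07,0,0,0]

```text
clock: 1.15
ee_pos: [485.3, 339.2, 144.7]
tcp_rot: [0.208, 0.978, 0.0, -0.0]
ft_force: [0.5, 0.1, -0.2]
grip_width: 0.999
grasp_force: 0.0
```

```bash
python3 - <<'E'
from bench import *
from h import *
s=sense();c=camera("wrist");T=wristT(c,s);print(s["clock"],s["ee_pos"],s["tcp_rot"],s["joints"])
im=c["img"];cv2.imwrite("pics/w1.png",im)
p=proj(c,[[486.5,339,9]],T)[0];print(p)
m=(im.max(2)<75).astype(np.uint8)
n,l,st,ce=cv2.connectedComponentsWithStats(m)
for i in range(1,n):
    if st[i,4]>1500:print(st[i],ce[i])
E
```

```text
1.15 [485.28898052 339.23710704 144.67376661] [ 2.07907749e-01  9.78148423e-01  7.27450149e-05 -1.61121998e-04] [ 6.07345968e-01  3.77274677e-01  1.76895167e+00  3.98675269e-04
  9.95480885e-01 -5.44796328e-01]
[316.04490589 188.49287677]
[ 470    0   57   47 1675] [491.71462687  24.02746269]
[  513     0   127   185 14708] [580.55112864  82.08111232]
[ 281  153   74   72 4212] [317.51899335 188.71557455]
[    0   166   640   234 59925] [293.21051314 324.3261577 ]
```

View pics/w1.png

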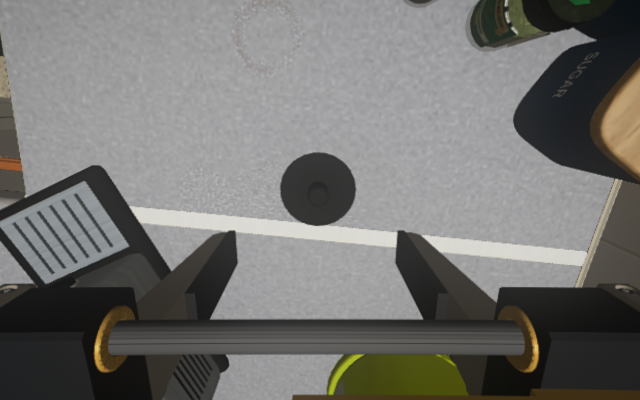

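The lid is centred under the gripper, with its disc at (317,189) and knob at (317,194). I'll descend and grip the knob.

Call:
send_rows:
  plan:
    - [-1,0,0.001,0.05,0,0,0]
    - [-1,0,0.001,0.1,0,0,0]
    - [-1,0,0.001,0.12,0,0,0]
    - [-1,0,0.001,0.132,0,0,0]
    - [-1,0,0.001,0.132,0,0,0]
    - [1,0,0.001,0.132,0,0,0]
    - [1,0,0.001,0.132,0,0,0]
    - [1,0,0.001,0.132,0,0,0]
    - [1,0,0.001,0.132,0,0,0]
    - [1,0,0.001,0.132,0,0,0]
    - [1,0,0.001,0.132,0,0,0]
    - [1,0,0.001,0.132,0,0,0]

```text
clock: 2.7
ee_pos: [486.1, 339.6, 12.5]
tcp_rot: [0.208, 0.978, -0.0, -0.0]
ft_force: [-0.1, 0.5, 0.2]
grip_width: 0.258
grasp_force: 0.0
```

Call:
send_rows:
  plan:
    - [1,0,0,0,0,0,0]
    - [1,0,0,0,0,0,0]
    - [1,0,0,0,0,0,0]
    - [1,0,0,0,0,0,0]

```text
clock: 3.2
ee_pos: [486.1, 339.6, 12.5]
tcp_rot: [0.208, 0.978, -0.0, -0.0]
ft_force: [0.2, 0.6, -0.3]
grip_width: 0.202
grasp_force: 30.0
```

Call:
send_rows:
  plan:
    - [1,0,0,-0.04,0,0,0]
    - [1,0,0,-0.1,0,0,0]
    - [1,0,0,-0.16,0,0,0]
    - [1,0,0,-0.22,0,0,0]
    - [1,0,0,-0.22,0,0,0]

```text
clock: 3.82
ee_pos: [488.5, 341.3, 237.9]
tcp_rot: [0.208, 0.978, 0.003, 0.003]
ft_force: [-0.5, -1.0, -1.6]
grip_width: 0.206
grasp_force: 30.0
```

Call:
send_rows:
  plan:
    - [1,-0.005,-0.04,0,0,0,0]
    - [1,-0.01,-0.09,0,0,0,0]
    - [1,-0.018,-0.145,0,0,0,0]
    - [1,-0.025,-0.2,0,0,0,0]
    - [1,-0.031,-0.255,0,0,0,0]
    - [1,-0.037,-0.31,0,0,0,0]
    - [1,-0.043,-0.365,0,0,0,0]
    - [1,-0.05,-0.42,0,0,0,0]
    - [1,-0.056,-0.475,0,0,0,0]
    - [1,-0.06,-0.505,0,0,0,0]
    - [1,-0.06,-0.515,0,0,0,0]
    - [1,-0.06,-0.515,0,0,0,0]

```text
clock: 5.32
ee_pos: [331.1, -155.0, 232.0]
tcp_rot: [0.209, 0.978, 0.0, -0.001]
ft_force: [-0.7, -0.2, -1.5]
grip_width: 0.206
grasp_force: 30.0
```

```bash
python3 - <<'E'
from bench import *
from h import *
s=sense();c=camera("wrist");T=wristT(c,s);print(s)
im=c["img"];cv2.imwrite("pics/w2.png",im);np.savez("/tmp/w2",**c,T=T)
print(proj(c,[[413.7,-190.7,65]],T)[0], s["ee_pos"])
E
```

```text
{'clock': 5.325, 'joints': array([-4.42174999e-01, -9.39902371e-02,  2.11605428e+00,  3.17719493e-04,
        1.12078455e+00, -1.59295946e+00]), 'joint_vel': array([ 0.03132043, -0.0020977 , -0.00541723,  0.00698981,  0.00211204,
        0.01426418]), 'tau': array([ -1.30140882, -25.97027779, -33.08904648,  -0.15853321,
         0.06584647,  -0.25329882]), 'ee_pos': array([ 331.06681646, -154.96699827,  231.98340359]), 'tcp_rot': array([ 2.08533329e-01,  9.78015049e-01,  2.83653296e-04, -5.78220789e-04]), 'ft_force': array([-0.66915885, -0.18047192, -1.48426098]), 'torque': array([-0.02979861,  0.02738561,  0.0210164 ]), 'grasp_force': 29.999573989771307, 'grip_width': 0.20618201753213608}
[316.58635886 256.43568467] [ 331.06681646 -154.96699827  231.98340359]
```

View pics/w2.png

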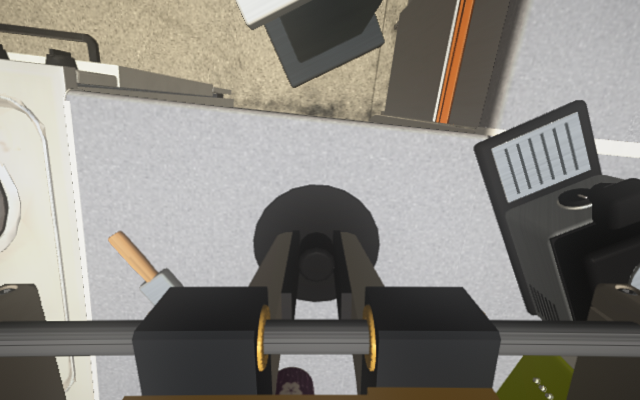

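The held lid hides the cup, because image-up is tool +x (toward the robot). I'll move to the far side so the cup comes into view.

Call:
send_rows:
  plan:
    - [1,-0.05,0,0,0,0,0]
    - [1,-0.1,0,0,0,0,0]
    - [1,-0.15,0,0,0,0,0]
    - [1,-0.18,0,0,0,0,0]
    - [1,-0.18,0,0,0,0,0]
    - [1,-0.18,0,0,0,0,0]

```text
clock: 6.12
ee_pos: [495.3, -226.9, 232.0]
tcp_rot: [0.207, 0.978, 0.0, -0.001]
ft_force: [-0.3, -0.7, -1.3]
grip_width: 0.204
grasp_force: 30.0
```

```bash
python3 - <<'E'
from bench import *
from h import *
s=sense();c=camera("wrist");T=wristT(c,s);print(s["ee_pos"],s["tcp_rot"])
im=c["img"];np.savez("/tmp/w3",**c,T=T)
print(proj(c,[[413.7,-190.7,65]],T)[0])
p=proj(c,[[413.7,-190.7,65]],T)[0].astype(int);x0,y0=max(p[0]-110,0),max(p[1]-100,0)
cr=im[y0:y0+200,x0:x0+220];print(x0,y0)
cv2.imwrite("pics/w3.png",np.vstack([cv2.resize(cr,None,fx=2.5,fy=2.5)]))
E
```

```text
[ 495.28114157 -226.91641455  231.99353528] [ 2.07230030e-01  9.78291810e-01  2.69663503e-04 -8.81178661e-04]
[315.86093803  92.92702651]
205 0
```

View pics/w3.png

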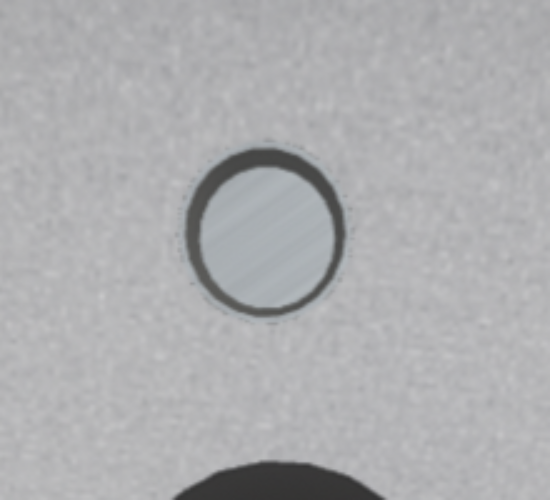

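The view shows the cup mouth centred near pixel (311,93), and the lid disc's edge at the bottom. Next I'll compute the fine offset.

```bash
python3 - <<'E'
from bench import *
from h import *
s=sense();c=dict(np.load("/tmp/w3.npz"));T=c["T"];im=c["img"]
m=np.zeros(im.shape[:2],np.uint8);m[40:150,260:360]=(im[40:150,260:360].max(2)<115)
k=max(cv2.findContours(m,0,cv2.CHAIN_APPROX_NONE)[0],key=cv2.contourArea)
k=cv2.convexHull(k).reshape(-1,2).astype(float)
P=np.array([hit(c,p,65,T)[:2] for p in k]);(x,y),r=cv2.minEnclosingCircle(P.astype(np.float32));e=cv2.fitEllipse(P.astype(np.float32))
print("cup",x,y,r,e)
# lid disc in tool frame
a=np.linspace(0,2*np.pi,90)
for z in(3.5,7.5):
    Q=np.c_[37.5*np.cos(a),37.5*np.sin(a),0*a+z];pp=proj(c,Q,c["tool_from_camera"]);print("pred top row",pp[:,1].min(),"cols",pp[:,0].min(),pp[:,0].max())
d=(im.max(2)<70);print("meas", [ (r,np.flatnonzero(d[r,230:400])[[0,-1]]+230) for r in range(180,240,5) if d[r,230:400].any()])
cx,cy=e[0]
print("shift",totool(s,[cx,cy,100]),"tool->deg",R.from_quat(s["tcp_rot"]).as_matrix().round(4))
E
```

```text
cup 412.0857238769531 -195.58799743652344 31.80805206298828 ((412.0237731933594, -195.6900634765625), (62.917659759521484, 63.33108901977539), 72.77042388916016)
pred top row 180.706095521016 cols 251.78102726106138 379.8195419956754
pred top row 179.0957580615573 cols 253.06598102693675 378.53033002620236
meas [(185, array([309, 315])), (190, array([290, 342])), (195, array([281, 351])), (200, array([274, 358])), (205, array([269, 363])), (210, array([265, 367])), (215, array([262, 370])), (220, array([259, 399])), (225, array([257, 399])), (230, array([256, 399])), (235, array([255, 399]))]
shift [ 0.08849854 -0.005006    0.13238959] tool->deg [[-9.140e-01  4.058e-01 -1.200e-03]
 [ 4.058e-01  9.140e-01  7.000e-04]
 [ 1.300e-03  1.000e-04 -1.000e+00]]
```

Call:
send_rows:
  plan:
    - [1,0.045,-0.003,0,0,0,0]
    - [1,0.0905,-0.0055,0.03,0,0,0]
    - [1,0.0905,-0.0055,0.08,0,0,0]
    - [1,0.0905,-0.0055,0.125,0,0,0]
    - [1,0.0905,-0.0055,0.143,0,0,0]
    - [1,0.0905,-0.0055,0.148,0,0,0]
    - [1,0.0905,-0.0055,0.148,0,0,0]

```text
clock: 7.05
ee_pos: [411.0, -196.5, 85.2]
tcp_rot: [0.208, 0.978, -0.0, 0.0]
ft_force: [-0.2, -0.1, -1.0]
grip_width: 0.208
grasp_force: 30.0
```

Call:
send_rows:
  plan:
    - [1,0,0,0.003,0,0,0]
    - [1,0,0,0.006,0,0,0]
    - [1,0,0,0.008,0,0,0]
    - [1,0,0,0.009,0,0,0]
    - [1,0,0,0.009,0,0,0]

```text
clock: 7.68
ee_pos: [411.0, -196.7, 75.5]
tcp_rot: [0.208, 0.978, 0.0, -0.0]
ft_force: [0.2, 0.6, -1.3]
grip_width: 0.208
grasp_force: 30.0
```

Call:
send_rows:
  plan:
    - [1,0,0,0.001,0,0,0]
    - [1,0,0,0.002,0,0,0]
    - [1,0,0,0.003,0,0,0]
    - [1,0,0,0.003,0,0,0]

```text
clock: 8.18
ee_pos: [411.0, -196.6, 72.5]
tcp_rot: [0.208, 0.978, -0.0, -0.0]
ft_force: [-0.2, -0.7, -0.4]
grip_width: 0.208
grasp_force: 30.0
```

Call:
send_rows:
  plan:
    - [1,0,0,0.0005,0,0,0]
    - [1,0,0,0.001,0,0,0]
    - [1,0,0,0.001,0,0,0]

```text
clock: 8.55
ee_pos: [411.2, -196.7, 72.4]
tcp_rot: [0.208, 0.978, -0.0, 0.0]
ft_force: [-3.7, 1.1, 13.5]
grip_width: 0.206
grasp_force: 30.0
```

The lid is seated, with contact at the expected height. I'll release it and back off.

Call:
send_rows:
  plan:
    - [1,0,0,-0.001,0,0,0]
    - [-0.2,0,0,-0.001,0,0,0]
    - [-0.2,0,0,-0.001,0,0,0]
    - [-0.2,0,0,-0.001,0,0,0]
    - [-0.2,0,0,-0.001,0,0,0]
    - [-0.2,0,0,-0.02,0,0,0]
    - [-1,0,0,-0.06,0,0,0]
    - [-1,0,0,-0.11,0,0,0]
    - [-1,0,0,-0.16,0,0,0]
    - [-1,0,0,-0.18,0,0,0]
    - [-1,0,0,-0.18,0,0,0]

```text
clock: 9.93
ee_pos: [411.9, -197.1, 252.9]
tcp_rot: [0.208, 0.978, -0.0, 0.002]
ft_force: [-0.8, 0.4, -0.7]
grip_width: 1.001
grasp_force: 0.0
```

```bash
python3 - <<'E'
from bench import *
from h import *
s=sense();c=camera("wrist");T=wristT(c,s);print(s["ee_pos"],s["tcp_rot"],s["joints"])
im=c["img"];t=camera("top")
a=cv2.resize(im[100:300,216:416],(400,400));b=cv2.resize(t["img"][205:285,330:410],(400,400),interpolation=2)
cv2.imwrite("pics/w4.png",np.hstack([a,b]))
for z in (65,69):
  m=(im.max(2)<80).astype(np.uint8);n,l,st,ce=cv2.connectedComponentsWithStats(m)
i=l[tuple(proj(c,[[412,-195.7,69]],T)[0].astype(int)[::-1])];print(st[i],ce[i],hit(c,ce[i],69,T))
print("cap shift",totool(s,[517,95.5,250]))
E
```

```text
[ 411.86991302 -197.05700123  252.92885985] [ 2.07875319e-01  9.78153922e-01 -4.06231424e-04  1.60976256e-03] [-4.49521983e-01  4.32057327e-02  1.93424698e+00 -2.56125879e-05
  1.16081957e+00 -1.60150290e+00]
[ 284  140   65   69 3410] [316.03958944 174.81055718] [ 410.6083602  -196.18975585   69.        ]
cap shift [0.02293919 0.31002643 0.00281387]
```

View pics/w4.png

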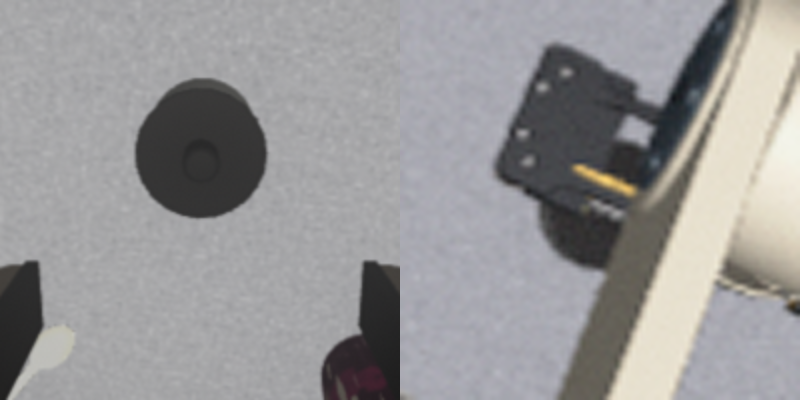

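The lid sits concentric and level on the cup at (316,175). Next I'll move above the cap.

Call:
send_rows:
  plan:
    - [-1,0.003,0.05,-0.01,0,0,0]
    - [-1,0.008,0.11,-0.01,0,0,0]
    - [-1,0.012,0.17,-0.01,0,0,0]
    - [-1,0.016,0.23,-0.01,0,0,0]
    - [-1,0.02,0.28,-0.01,0,0,0]
    - [-1,0.023,0.31,-0.01,0,0,0]
    - [-1,0.023,0.31,-0.01,0,0,0]
    - [-1,0.023,0.31,-0.01,0,0,0]
    - [-1,0.023,0.31,-0.01,0,0,0]

```text
clock: 11.15
ee_pos: [515.6, 94.8, 261.1]
tcp_rot: [0.208, 0.978, -0.0, -0.0]
ft_force: [-0.1, 0.4, 0.2]
grip_width: 0.999
grasp_force: 0.0
```

```bash
python3 - <<'E'
from bench import *
from h import *
s=sense();c=camera("wrist");T=wristT(c,s);print(s["ee_pos"],s["tcp_rot"],s["joints"][5])
im=c["img"];np.savez("/tmp/w5",**c,T=T)
p=proj(c,[[517,95.5,154.5],[517,95.5,187.5]],T);print(p)
cv2.imwrite("pics/w5.png",im)
x,y=p[0].astype(int)
m=np.zeros(im.shape[:2],np.uint8);m[max(y-90,0):y+80,x-90:x+90]=(im[max(y-90,0):y+80,x-90:x+90].min(2)>90)*255
cs=[k for k in cv2.findContours(m,0,cv2.CHAIN_APPROX_NONE)[0] if len(k)>40]
for k in cs: print(cv2.boundingRect(k),[ (v.round(1) if hasattr(v,'round') else v) for v in map(np.array,cv2.fitEllipse(cv2.convexHull(k)))], hit(c,cv2.fitEllipse(cv2.convexHull(k))[0],154.5,T))
E
```

```text
[515.58883844  94.83125798 261.1058336 ] [ 2.08445454e-01  9.78033866e-01 -2.75229841e-04 -4.16682666e-04] -0.9715839289185507
[[317.18692623 196.47278152]
 [317.33780552 207.82971942]]
(300, 190, 42, 40) [array([320.1, 209.6]), array([40.1, 42. ]), np.float64(84.6)] [529.4170178   92.88748158 154.5       ]
(277, 156, 87, 75) [array([319.7, 197.3]), array([83.4, 87.2]), np.float64(86.7)] [518.66761061  97.27274953 154.5       ]
(346, 106, 61, 126) [array([334. ,  88.5]), array([14.2, 30.2]), np.float64(0.0)] [438.90787828 145.14030854 154.5       ]
(304, 106, 33, 18) [array([319.6, 108.8]), array([27.3, 33.1]), np.float64(67.7)] [448.68561346 128.00997256 154.5       ]
(244, 106, 45, 40) [array([266.9, 239.5]), array([ 43.9, 188.6]), np.float64(0.0)] [535.99147795  35.77804928 154.5       ]
(227, 106, 64, 170) [array([299.4, 501.9]), array([ 70.8, 806. ]), np.float64(170.2)] [859.31951864 -79.99705404 154.5       ]
```

View pics/w5.png

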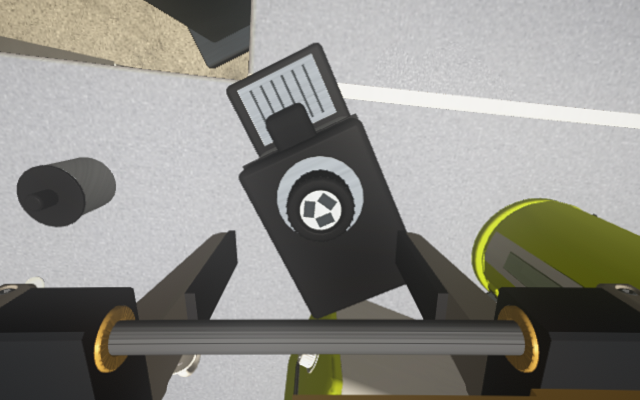

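The cap's flange is at (320,197) and its top at (320,210), which puts the axis at about (519,97). I'll descend and grip it.

Call:
send_rows:
  plan:
    - [-1,-0.002,0.003,0.04,0,0,0]
    - [-1,-0.002,0.003,0.08,0,0,0]
    - [-1,-0.002,0.003,0.098,0,0,0]
    - [-1,-0.002,0.003,0.1035,0,0,0]
    - [-1,-0.002,0.003,0.1035,0,0,0]
    - [1,-0.002,0.003,0.1035,0,0,0]
    - [1,-0.002,0.003,0.1035,0,0,0]
    - [1,-0.002,0.003,0.1035,0,0,0]
    - [1,-0.002,0.003,0.1035,0,0,0]
    - [1,-0.002,0.003,0.1035,0,0,0]
    - [1,-0.002,0.003,0.1035,0,0,0]
    - [1,-0.002,0.003,0.1035,0,0,0]

```text
clock: 12.7
ee_pos: [519.1, 97.5, 158.3]
tcp_rot: [0.208, 0.978, -0.0, 0.0]
ft_force: [-2.2, -3.1, 6.0]
grip_width: 0.591
grasp_force: 30.0
```

Call:
send_rows:
  plan:
    - [1,0,0,0,0,0,0.06]
    - [1,0,0,0,0,0,0.12]
    - [1,0,0,0,0,0,0.18]
    - [1,0,0,0,0,0,0.24]
    - [1,0,0,0,0,0,0.27]
    - [1,0,0,0,0,0,0.27]

```text
clock: 13.45
ee_pos: [519.6, 98.1, 158.4]
tcp_rot: [0.337, 0.941, 0.0, 0.0]
ft_force: [0.6, 0.1, 3.0]
grip_width: 0.589
grasp_force: 30.0
```

```bash
python3 -c "
from bench import *
s=sense();print(s['torque'],s['ft_force'],s['joints'][5],s['tau'],s['tcp_rot'])"
```

```text
[ 0.04612897 -0.1246879  -0.06128623] [0.57224308 0.11246704 3.03213989] -0.6990308382441449 [ -0.14387183 -47.02407718 -27.34200776  -0.0889368    0.34743665
   0.22972538] [3.37440998e-01 9.41346508e-01 4.00348455e-04 4.04785377e-04]
```

It turned freely past 12°, so this is the right way. I'll continue turning.

Call:
send_rows:
  plan:
    - [1,0,0,0,0,0,0.12]
    - [1,0,0,0,0,0,0.25]
    - [1,0,0,0,0,0,0.38]
    - [1,0,0,0,0,0,0.51]
    - [1,0,0,0,0,0,0.64]
    - [1,0,0,0,0,0,0.76]
    - [1,0,0,0,0,0,0.84]
    - [1,0,0,0,0,0,0.89]
    - [1,0,0,0,0,0,0.93]
    - [1,0,0,0,0,0,0.96]
    - [1,0,0,0,0,0,0.98]
    - [1,0,0,0,0,0,0.98]

```text
clock: 14.95
ee_pos: [519.2, 97.7, 158.6]
tcp_rot: [0.74, 0.673, -0.0, 0.0]
ft_force: [-2.4, -1.0, 9.0]
grip_width: 0.591
grasp_force: 30.0
```

```bash
python3 -c "
from bench import *
s=sense();print(s['torque'],s['ft_force'],s['joints'][5],s['tau'],s['tcp_rot'])"
```

```text
[-0.20966998  0.39816668  1.12457833] [-2.43294873 -1.01044607  8.97143456] 0.2792409790272423 [ -0.75897787 -44.98521209 -27.61759758   0.88178365  -0.74403774
   1.25110991] [ 7.39901394e-01  6.72715230e-01 -1.26135311e-04  3.61885858e-04]
```

The stop is met, with 1.1 N·m at about 71°. I'll ease off slightly and lift.

Call:
send_rows:
  plan:
    - [1,0,0,0,0,0,-0.01]
    - [1,0,0,-0.003,0,0,-0.01]
    - [1,0,0,-0.006,0,0,-0.01]
    - [1,0,0,-0.01,0,0,-0.01]
    - [1,0,0,-0.01,0,0,-0.01]

```text
clock: 15.58
ee_pos: [519.1, 97.9, 168.4]
tcp_rot: [0.738, 0.675, 0.0, -0.0]
ft_force: [-0.9, -0.6, -1.8]
grip_width: 0.594
grasp_force: 30.0
```

Call:
send_rows:
  plan:
    - [1,0,0,-0.015,0,0,0]
    - [1,0,0,-0.03,0,0,0]
    - [1,0,0,-0.05,0,0,0]
    - [1,0,0,-0.07,0,0,0]
    - [1,0,0,-0.085,0,0,0]
    - [1,0,0,-0.09,0,0,0]
    - [1,0,0,-0.09,0,0,0]
    - [1,0,0,-0.09,0,0,0]

```text
clock: 16.58
ee_pos: [518.7, 97.8, 257.3]
tcp_rot: [0.738, 0.675, -0.001, -0.0]
ft_force: [-0.5, 0.3, -1.9]
grip_width: 0.591
grasp_force: 30.0
```

```bash
python3 - <<'E'
from bench import *
import cv2,numpy as np
s=sense();print(s["ft_force"],s["grip_width"],s["joint_vel"].round(3))
a=camera("wrist")["img"];b=camera("scene")["img"];cv2.imwrite("pics/end.png",np.vstack([cv2.resize(a,(480,300)),cv2.resize(b[130:330,200:520],(480,300))]))
E
```

```text
[-0.47339647  0.26646805 -1.89885679] 0.5910435413451072 [-0.001  0.001  0.    -0.     0.002 -0.001]
```

View pics/end.png

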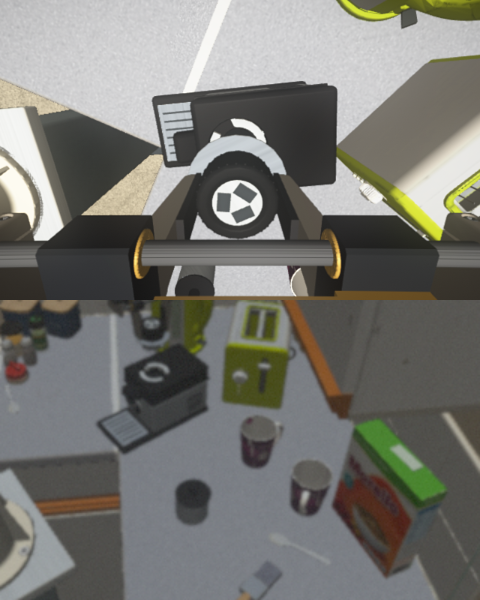

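The cap is held level above the open throat (wrist view, about (238,195)). The lidded cup, mugs and brush are in place. I'm handing in.

```bash
python3 -c "
from bench import *
print(hand_in())"
```

```text
the job is handed in; nothing more can be done
None
```

The job is handed in at about 17 s of the 61 s allowed: the lid was seated on the cup and released first, then the burr cap was turned about 71° to its stop (it went freely the first way tried) and lifted off, and it is still held upright about 75 mm clear above the throat.

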